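# Pack out the bread drawer with spacers and a wedge

## Robot

A 6-joint arm with a two-finger parallel gripper is mounted at the origin on the work surface. World frame = base frame: x ahead of the robot, y to its left, z up, the work surface at z = 0. Lengths are in mm, angles in rad, forces in N, time in s.
With the tool pointing down it reaches from about 350 to 975 mm from the base axis. Payload 7.1 kg.
Tool frame: the origin (TCP) lies between the finger pads; the fingertips stand 17 mm ahead of it and the grasp point (between the pads) lies 2 mm behind it; z points along the fingers, y is the line along which they close (so a half turn about z gives the same grasp; the last joint's range is limited). The gripper opens to 88 mm and grips with 3 to 60 N. Pads are 20 mm wide; open, the fingers measure 115 mm over their backs; the gripper's body (75 mm by 178 mm) begins 61 mm behind the grasp point.
Start: joints at [1.285, 0.423, 1.63, -0, 1.089, -0.019], TCP at [164.747, 602.879, 239.675] pointing down, gripper open.
Joint ranges: [-3, 3], [-0.9, 2.11], [0.09, 2.58], [-1.31, 4.45], [0.11, 2.69], [-2.54, 2.54]. Speed limits (rad/s): [2.39, 2.39, 3.01, 3.14, 3.14, 3.14].

## Interface

Orientations are given as a rotation vector (axis times angle).
In Python, from workcell import ctrl gives the robot as it stands.
- The arm moves only by the shell command python3 jog.py 'ROWS' [OPENING]. ROWS is a JSON list of rows, 1 to 5 of them, each of 6 numbers: dx, dy, dz in mm, then a rotation vector rx, ry, rz in rad; each row shifts and turns the commanded pose from where the row before left it, along the tool's axes as they then stand; what a row does not reach is not made up. A row lasts 1/12 s, in which the tool goes at most 41.7 mm and 0.125 rad, less where a joint would pass 70% of its speed; a pose out of reach is approached as far as the arm can. OPENING is the finger opening in mm, set as the command begins (- or left out keeps the last). The fingers move at their own pace and stop on an object; the grip force is fixed at half the most. Time passes only in rows, so rows that do not move let the fingers close. It prints the time, the measured TCP pose, the force, the opening and the grip force at its end.
- ctrl.get_obs(): the state, without advancing time (a new reading comes with each control period).
- ctrl.get_image(name): name is "scene" or "side" or "wrist"; returns a dict with "img" (480x640x3 uint8, red, green, blue), "fx", "fy", "cx", "cy" (pixels), "R" (3x3) and "t" (3): a world point X has camera coordinates R X + t. Camera axes: x right, y down, z forward; pixel columns grow to the right and rows downward; lengths in mm; the calibration is good to about 2 mm. A picture is of the moment at which its call begins. There is no depth.
- ctrl.close_job(): hands the job in; it is judged then, once.
The state is a dict: "t": time; "qpos": joint angles; "qvel": joint speeds; "joint_torque": joint torques, N m; "ee_pos": TCP position; "orientation": TCP orientation; "ft_force": force on the tool from outside, world axes, zero at the start; "moment": the same for the moment, N m; "width": finger opening in mm; "grasp_force": force on a finger pad.
Only numpy, scipy, OpenCV 4.12 (cv2) and the standard library are available. Lean on these libraries where they do the work, as an engineer would, in place of code of your own. Each camera call takes 0.05 s, during which the arm holds its last target. There are 200 camera calls.

## Task

The sliding bread drawer on the aluminium shelf section stands a little short of its rubber stop. Stand yellow spacers upright in the gap between the grey end bracket and the drawer's glass side, one or two as the gap needs, leaving at least 9 mm for the wedge's foot but no more than the wedge can fill, then work the orange wedge point-down between the last spacer and the glass, its slanted face to the glass, until you feel the drawer come home against its stop and the stack go tight against the bracket. Be gentle, the side is glass (under 30 N); leave everything else on the table where it is, and finish still gripping the wedge and pressing it down so that it holds the stack tight.

Things in the scene. Friction and masses are not known exactly. Their poses are not given: they have to be found in the camera images.
- station: Fixed aluminium plate, 180 x 320 x 12 mm, on the table. The drawer slides on it along its y axis. Origin: at table level under the middle of the glass face's home place; the gap is on its -y side, open at both x ends, its floor the plate's top, 12 mm above the table. Yaw within 0.25 rad.
- bracket: Fixed grey upright bracket on the station, 100 mm wide (x), 12 mm thick, 58 mm tall above the plate. Origin: lower edge, mid-width, of its face towards the glass, 12 mm above the table; axes as the station's, y towards the glass. It stands 30 to 60 mm from the glass face's home place, so one or two spacers are needed.
- drawer: Bread drawer, 160 mm wide (x), 178 mm long (y); slides along the station's y with about 1 N of friction, firm stop at home; starts 3 to 4.5 mm short of home, towards the bracket. The side facing the gap is 8 mm glass, steel-edged, 58 mm tall. Loaves in it reach 84 mm above the table, 25 mm behind the glass. Origin: mid-width on the glass face at the gap's floor.
- glass_top (a point): Middle of the glass side's top edge on the gap face, 70 mm above the table; axes as the station's. Its y in the station's frame is 0 when the drawer is home, negative when short of home. The free gap is its y distance from the bracket's face.
- rack: Fixed light wooden rack, 75 x 205 x 30 mm, with four slots 26 mm deep in a row along its y, 46 mm apart (at y = -69, -23, 23, 69 mm): three spacers, then the wedge at +y. Origin: centre of its underside. The slots run 43 mm along x. Yaw within 0.25 rad.
- spacer_a: Yellow plastic spacer, one of three alike, standing in the wooden rack: 85 mm tall (z), 16 mm thick (its y), 34 mm wide (its x) with a 6 mm thick rib in mid-thickness, full height, that makes it 40 mm over all in x: grip it across those 40 mm, near the top. Origin: centre of its foot, 4 mm above the table in the rack. About 55 g.
- spacer_b: Yellow plastic spacer, one of three alike, standing in the wooden rack: 85 mm tall (z), 16 mm thick (its y), 34 mm wide (its x) with a 6 mm thick rib in mid-thickness, full height, that makes it 40 mm over all in x: grip it across those 40 mm, near the top. Origin: centre of its foot, 4 mm above the table in the rack. About 55 g.
- spacer_c: Yellow plastic spacer, one of three alike, standing in the wooden rack: 85 mm tall (z), 16 mm thick (its y), 34 mm wide (its x) with a 6 mm thick rib in mid-thickness, full height, that makes it 40 mm over all in x: grip it across those 40 mm, near the top. Origin: centre of its foot, 4 mm above the table in the rack. About 55 g.
- wedge: Orange wedge, 40 mm wide (x), 101 mm tall, point-down in the rack. Back face (y = 0) upright; the face on +y slants: 4 mm thick at the foot, 1 mm more per 2 mm of height, to 32 mm at height 56; above it a 40 x 32 x 45 mm block: grip its 40 mm width. Origin: back face, mid-width, at the foot, 4 mm above the table. It already faces as the gap needs. 80 g; 1 N sideways takes 2 to 4 N down.
- wedge_tip (a point): Centre of the wedge's foot edge (4 mm thick), at its lower end.
- round_loaf: Round loaf, 140 mm across, 62 mm tall. Leave alone.
- jar: Jar, 64 mm across, 85 mm tall. Leave alone.
- sanitiser: Bottle, 60 mm across, 170 mm tall. Leave alone.
- tag_stand: Small yellow price-tag stand on a 40 x 60 mm wooden foot, 62 mm tall. Leave alone.
- scoop_spatula: Spatula, handle towards the robot, lying on the table. Leave alone.
- mug: White mug, 80 mm across, 90 mm tall. Leave alone.

How it is judged (in metres and radians):
On the way, in this order (a step that is already met when the one before it is completed fails the run):
1. a spacer stands upright on the floor of the gap (((x of spacer_a in the frame of glass_top between -0.03 and 0.03 m and y of spacer_a in the frame of glass_top below -0.004 m and y of spacer_a in the frame of bracket above 0.004 m and z of spacer_a in the frame of bracket below 0.008 m and angle between spacer_a's own z axis and vertical below 0.15 rad) or (x of spacer_b in the frame of glass_top between -0.03 and 0.03 m and y of spacer_b in the frame of glass_top below -0.004 m and y of spacer_b in the frame of bracket above 0.004 m and z of spacer_b in the frame of bracket below 0.008 m and angle between spacer_b's own z axis and vertical below 0.15 rad) or (x of spacer_c in the frame of glass_top between -0.03 and 0.03 m and y of spacer_c in the frame of glass_top below -0.004 m and y of spacer_c in the frame of bracket above 0.004 m and z of spacer_c in the frame of bracket below 0.008 m and angle between spacer_c's own z axis and vertical below 0.15 rad))), for 0.2 s.
2. the wedge, held by the gripper, is in the gap, bearing on a spacer and the glass, and the drawer is home (y of glass_top in the frame of wedge above 0.004 m and y of glass_top in the frame of station above -0.002 m and z of wedge_tip in the frame of glass_top below -0.008 m and y of wedge_tip in the frame of glass_top below 0 m and y of wedge_tip in the frame of bracket above 0.016 m and x of wedge_tip in the frame of glass_top between -0.03 and 0.03 m and angle between wedge's own z axis and vertical below 0.15 rad and contact force between wedge and drawer above 1.5 N and contact force between the fingers and wedge above 2 N and ((x of spacer_a in the frame of glass_top between -0.03 and 0.03 m and y of spacer_a in the frame of glass_top below -0.004 m and y of spacer_a in the frame of bracket above 0.004 m and z of spacer_a in the frame of bracket below 0.008 m and angle between spacer_a's own z axis and vertical below 0.15 rad and contact force between wedge and spacer_a above 1 N) or (x of spacer_b in the frame of glass_top between -0.03 and 0.03 m and y of spacer_b in the frame of glass_top below -0.004 m and y of spacer_b in the frame of bracket above 0.004 m and z of spacer_b in the frame of bracket below 0.008 m and angle between spacer_b's own z axis and vertical below 0.15 rad and contact force between wedge and spacer_b above 1 N) or (x of spacer_c in the frame of glass_top between -0.03 and 0.03 m and y of spacer_c in the frame of glass_top below -0.004 m and y of spacer_c in the frame of bracket above 0.004 m and z of spacer_c in the frame of bracket below 0.008 m and angle between spacer_c's own z axis and vertical below 0.15 rad and contact force between wedge and spacer_c above 1 N))), for 0.3 s.
At the end, for the whole second after the job is handed in: Drawer within 2 mm of home; wedge upright within 0.15 rad, slanted face to the glass, tip 8 mm or more below the top of the glass, pressing on the glass (over 1.5 N) and on a spacer (over 1 N) standing upright on the floor of the gap; fingers still bear on the wedge (over 2 N); at rest (all of step 2 and linear speed of wedge below 0.02 m/s); the arm keeps its last pose, push and grip.
It fails at once if the glass side is pressed with more than 30 N (contact force between anything else and drawer above 30 N).
It fails at once if a bystander is moved by more than 30 mm (distance of any of round_loaf, jar, sanitiser, tag_stand, scoop_spatula, mug from where it was at the start of the episode above 0.03 m).
It also fails if it takes over 72 s, if anything falls off the work surface, if the arm or the gripper's body presses on something with over 40 N, if the wrist force passes 120 N, or if a joint passes its speed limit or range.

## Working session

There is one attempt and no reset: what is moved stays moved. The work goes in short steps, Python scripts to look and compute and a shell command to move; the robot and the scene stay as the last step left them, time stands still between calls to the robot, and variables do not carry over. Pictures are saved under pics/ and viewed, at most 10 in all, crops included, and the job is handed in when it is done.

```bash
ls; mkdir -p pics
python3 - <<'E'
from workcell import ctrl
import cv2
for n in ("scene","side"):
    d=ctrl.get_image(n); cv2.imwrite(f"pics/{n}0.png",d["img"][:,:,::-1])
    print(n,d["fx"],d["cx"],d["cy"],d["R"].tolist() if hasattr(d["R"],'tolist') else d["R"],d["t"])
o=ctrl.get_obs();print(o)
E
```

```text
jog.py
pics
workcell.py
scene 462.98075321722223 314.8683461389991 236.41717585523287 [[-0.29980499346134204, 0.9540004872335344, 0.0001904043689980523], [0.6837377558484153, 0.21501117804062153, -0.6973326856995569], [-0.6652966609889287, -0.20893363462057324, -0.7167475770459355]] [ 145.37331097 -324.18748902 1605.01286759]
side 487.47614621356246 313.93142103072546 238.36536979112205 [[0.9890654937905302, -0.14690793510049863, 0.012942472615464745], [-0.08428667586259012, -0.6351080598784146, -0.767810854670283], [0.12101737588019769, 0.7583243441179924, -0.6405458483614479]] [-559.46040737  139.66931866 1133.59905066]
{'t': 0.1, 'qpos': array([ 1.28501913e+00,  4.23779015e-01,  1.63056871e+00,  1.45648518e-05,
        1.08859890e+00, -1.90014051e-02]), 'qvel': array([ 0.00087126,  0.00016049, -0.00124708, -0.0012383 , -0.00138709,
       -0.00134168]), 'joint_torque': array([ 2.21916603e-04, -5.45611739e+01, -2.74322033e+01,  6.44576107e-02,
        1.87659130e-02, -6.42534405e-05]), 'ee_pos': array([164.60759672, 602.45981622, 238.98792732]), 'orientation': array([-4.17790297e-01, -3.11346749e+00,  2.09895255e-03]), 'ft_force': array([-0.19990155, -0.60863137,  0.08050461]), 'moment': array([-0.0486903 ,  0.00226184, -0.00067852]), 'grasp_force': 0.0, 'width': 87.79158597373592}
```

View pics/scene0.png

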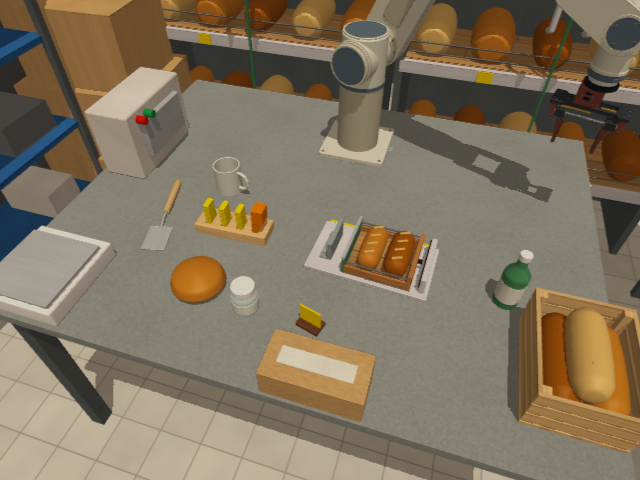

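View pics/side0.png

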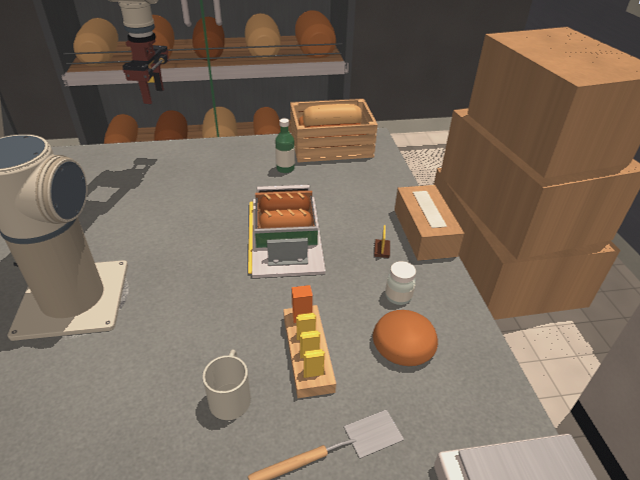

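Scene: rack about (235,222), wedge at its right end (259,217), station about (372,258), bracket (332,242), glass (350,248). Side: rack about (309,345), bracket (288,250), glass (287,238). I'll get rough positions, then move the wrist camera over them.

```bash
cat > h.py <<'E'
from workcell import ctrl
import cv2, numpy as np
from scipy.spatial.transform import Rotation as Ro
def im(n,f=None):
    d=ctrl.get_image(n)
    if f: cv2.imwrite(f"pics/{f}.png",d["img"][:,:,::-1])
    d["R"]=np.array(d["R"]);d["t"]=np.array(d["t"]);return d
def onz(d,u,v,z):
    r=d["R"].T@np.array([(u-d["cx"])/d["fx"],(v-d["cy"])/d["fy"],1]);c=-d["R"].T@d["t"]
    return c+r*(z-c[2])/r[2]
def proj(d,X):
    p=np.atleast_2d(X)@d["R"].T+d["t"];return p[:,:2]/p[:,2:]*[d["fx"],d["fy"]]+[d["cx"],d["cy"]]
def tool(target,rv=None):
    o=ctrl.get_obs();R=Ro.from_rotvec(o["orientation"])
    print("tool delta",R.inv().apply(np.array(target)-o["ee_pos"]).round(1),"R",R.as_matrix().round(3).tolist())
E
python3 - <<'E'
from h import *
s=im("scene");d=im("side")
print("wedge top",onz(s,260,207,105),onz(d,302,290,105))
print("spacer1 top",onz(s,210,202,89),onz(d,315,352,89))
print("bracket top",onz(s,334,228,70),onz(d,288,240,70))
for n,pts in (("scene",[(329,222),(437,247),(307,262),(428,293)]),("side",[(250,205),(249,274),(324,272)])):
    for p in pts: print(n,p,onz(s if n=="scene" else d,*p,12).round())
w=im("wrist","w0");o=ctrl.get_obs()
R=Ro.from_rotvec(o["orientation"]).as_matrix()
print("cam in tool",R.T@(-w["R"].T@w["t"]-o["ee_pos"]),(w["R"]@R).round(3),w["fx"])
tool([500,0,400])
E
```

```text
wedge top [ 512.8467766  -142.58615931  105.        ] [ 517.44333865 -145.57180782  105.        ]
spacer1 top [ 518.78050599 -287.61945606   89.        ] [ 522.88926423 -293.70261499   89.        ]
bracket top [495.6793278   55.93367304  70.        ] [509.4671824   61.35587833  70.        ]
scene (329, 222) [420.  22.  12.]
scene (437, 247) [426. 326.  12.]
scene (307, 262) [581.   9.  12.]
scene (428, 293) [588. 324.  12.]
side (250, 205) [424. 301.  12.]
side (249, 274) [408.  15.  12.]
side (324, 272) [590.  -3.  12.]
cam in tool [  67.13731534   -0.73088932 -144.90991456] [[ 0.     1.    -0.   ]
 [-0.968  0.    -0.25 ]
 [-0.25   0.     0.968]] 346.43500841960457
tool delta [-482.3 -493.1 -160.3] R [[-0.965, 0.264, -0.0], [0.264, 0.965, -0.001], [0.0, -0.001, -1.0]]
```

```bash
R='[-29.3,-26.5,-3.8,0,0,0]'
python3 jog.py '[[-29.3,-26.5,-3.8,0,0,0],[-29.3,-26.5,-3.8,0,0,0],[-29.3,-26.5,-3.8,0,0,0],[-29.3,-26.5,-3.8,0,0,0],[-29.3,-26.5,-3.8,0,0,0]]'
python3 jog.py '[[-29.3,-26.5,-3.8,0,0,0],[-29.3,-26.5,-3.8,0,0,0],[-29.3,-26.5,-3.8,0,0,0],[-29.3,-26.5,-3.8,0,0,0],[-29.3,-26.5,-3.8,0,0,0]]'
python3 jog.py '[[-29.3,-26.5,-3.8,0,0,0],[-29.3,-26.5,-3.8,0,0,0],[-29.3,-26.5,-3.8,0,0,0],[-29.3,-26.5,-3.8,0,0,0],[-29.3,-26.5,-3.8,0,0,0]]'
python3 jog.py '[[-29.3,-26.5,-3.8,0,0,0],[0,0,0,0,0,0.124],[0,0,0,0,0,0.124],[0,0,0,0,0,0.124],[0,0,0,0,0,0.124]]'
python3 jog.py '[[0,0,0,0,0,0.124],[0,0,0,0,0,0.124],[0,0,0,0,0,0.124],[0,0,0,0,0,0.124],[0,0,0,0,0,0.124]]'
python3 jog.py '[[0,0,0,0,0,0.124],[0,0,0,0,0,0.068],[0,0,0,0,0,0],[0,0,0,0,0,0]]'
python3 - <<'E'
from h import *
w=im("wrist","w1"); o=ctrl.get_obs(); print(o["t"],o["qpos"]); tool([505,70,300])
E
```

```text
t: 0.67
ee_pos: [271.6, 434.8, 258.7]
orientation: [0.417, 3.114, -0.0]
ft_force: [0.4, 0.3, -0.1]
width: 87.5
grasp_force: 0.0
t: 1.08
ee_pos: [378.1, 268.3, 278.0]
orientation: [0.417, 3.113, 0.0]
ft_force: [-1.1, 0.5, 0.9]
width: 87.5
grasp_force: 0.0
t: 1.5
ee_pos: [484.5, 101.7, 297.1]
orientation: [0.418, 3.113, 0.0]
ft_force: [0.9, 0.4, 0.4]
width: 87.7
grasp_force: 0.0
t: 1.92
ee_pos: [505.2, 69.7, 300.3]
orientation: [-1.18, -2.911, 0.0]
ft_force: [-0.0, 0.3, 0.2]
width: 87.7
grasp_force: 0.0
t: 2.33
ee_pos: [505.1, 70.3, 300.4]
orientation: [-2.011, -2.414, 0.0]
ft_force: [-0.1, -0.0, -0.4]
width: 87.3
grasp_force: 0.0
t: 2.67
ee_pos: [505.1, 70.3, 300.4]
orientation: [-2.223, -2.22, 0.0]
ft_force: [0.3, 0.4, 0.3]
width: 87.8
grasp_force: 0.0
2.7167 [ 1.14916668e-01  1.81761663e-01  1.82041664e+00 -8.75883411e-06
  1.13954820e+00  1.16469470e-01]
tool delta [-0.3 -0.1  0.4] R [[0.002, 1.0, -0.0], [1.0, -0.002, -0.0], [-0.0, -0.0, -1.0]]
```

View pics/w1.png

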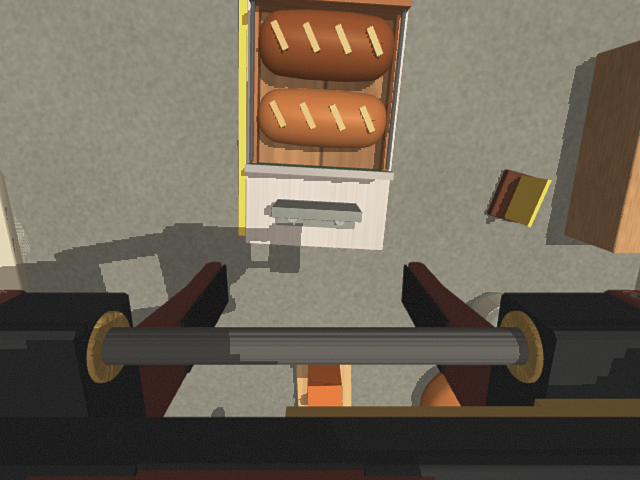

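The picture shows the glass's top edge from (246,172) to (392,176), the bracket from (272,205) to (361,215), and the wedge block at (324,390). I'll zoom in on the gap.

Run:
```python
import cv2
i=cv2.imread("pics/w1.png")[155:255,238:398]
cv2.imwrite("pics/w1c.png",cv2.resize(i,None,fx=5,fy=5,interpolation=cv2.INTER_CUBIC))
```

```text
(no output)
```

View pics/w1c.png

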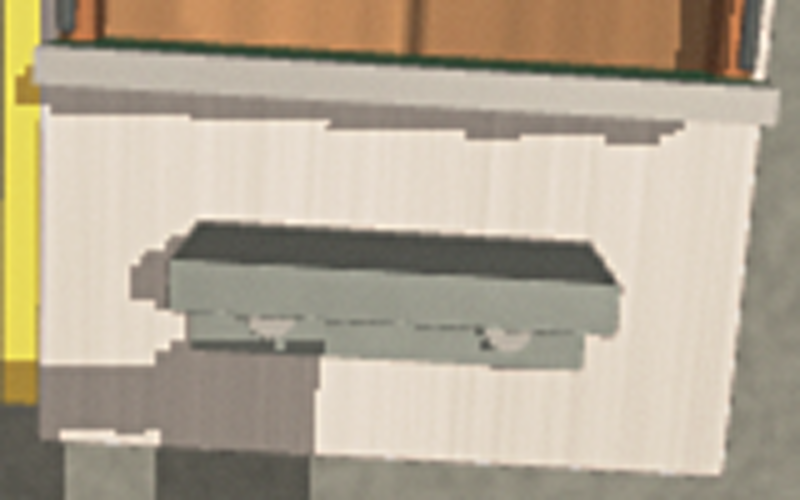

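The crop shows the glass's top gap edge from (36,85) to (778,124), the bracket face's top edge from (172,259) to (620,285) and its bottom edge from (198,222) to (590,242).

```bash
cat >> h.py <<'E'
def cam(R,t,f,cx,cy): return dict(R=np.array(R),t=np.array(t),fx=f,fy=f,cx=cx,cy=cy)
E
python3 - <<'E'
from h import *
w=im("wrist")
print("camera",(-w["R"].T@w["t"]).round(1))
P=lambda c,z: onz(w,238+(c[0]+.5)/5-.5,155+(c[1]+.5)/5-.5,z)
g=[P((36,85),70),P((778,124),70)];b=[P((172,259),70),P((620,285),70)];f=[P((198,222),12),P((590,242),12)]
for n,e in(("glass",g),("brTop",b),("brBot",f)):
    v=e[1]-e[0];print(n,e[0].round(1),e[1].round(1),"len",np.hypot(*v[:2]).round(1),"yaw",np.arctan2(v[1],v[0]).round(4))
yaw=np.arctan2(*(g[1]-g[0])[[1,0]]);n=np.array([-np.sin(yaw),np.cos(yaw)])
for e in(b,f): print("gap",[(n@(q-g[0])[:2]).round(2) for q in e])
E
```

```text
camera [505.6 137.2 445.5]
glass [431.3 108.2  70. ] [590.7  99.7  70. ] len 159.6 yaw -0.0532
brTop [459.2  70.4  70. ] [557.8  64.5  70. ] len 98.7 yaw -0.0601
brBot [458.9  69.6  12. ] [557.9  64.4  12. ] len 99.1 yaw -0.0526
gap [np.float64(-36.23), np.float64(-36.91)]
gap [np.float64(-37.11), np.float64(-37.06)]
```

One spacer is needed: the free gap is about 37 mm, which leaves about 21 mm. Next I'll look at the rack.

```bash
python3 jog.py '[[-40.9,1.5,0,0,0,0],[-40.9,1.5,0,0,0,0],[-40.9,1.5,0,0,0,0],[-40.9,1.5,0,0,0,0],[-40.9,1.5,0,0,0,0]]' >/dev/null
python3 jog.py '[[-40.9,1.5,0,0,0,0],[-40.9,1.5,0,0,0,0],[-40.9,1.5,0,0,0,0],[0,0,0,0,0,0],[0,0,0,0,0,0]]'
python3 - <<'E'
from h import *
w=im("wrist","w2"); print("camera",(-w["R"].T@w["t"]).round(1))
p=proj(w,[[518,-145,105],[518,-190,89],[518,-240,89],[518,-290,89],[480,-110,30],[556,-110,30]]); print(p.round())
i=cv2.imread("pics/w2.png")[90:310,220:440]
cv2.imwrite("pics/w2c.png",cv2.resize(i,(600,600),interpolation=cv2.INTER_CUBIC))
E
```

```text
t: 3.6
ee_pos: [515.5, -259.0, 300.1]
orientation: [-2.228, -2.214, 0.0]
ft_force: [-0.5, 0.5, 0.5]
width: 87.7
grasp_force: 0.0
camera [ 516.4 -192.1  445.2]
[[316.  91.]
 [316. 141.]
 [316. 192.]
 [316. 238.]
 [281.  67.]
 [350.  67.]]
```

View pics/w2c.png

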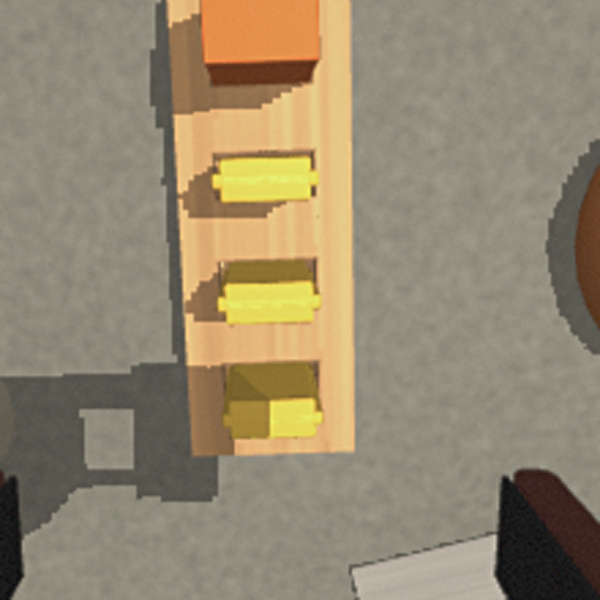

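The crop (scale 2.727, offset 220,90) shows spacer tops centred at (265,180), (270,303) and (273,418). The wedge top's back edge runs from (203,66) to (321,62).

Run:
```python
from h import *
w=im("wrist"); s=600/220
P=lambda u,v,z: onz(w,220+(u+.5)/s-.5,90+(v+.5)/s-.5,z)
C=[P(265,180,89),P(270,303,89),P(273,418,89)]
print(np.round(C,1)); v=C[0]-C[2]; print("len (92)",np.hypot(*v[:2]),"yaw",np.arctan2(-v[0],v[1]))
E=[P(203,66,105),P(321,62,105)];v=E[1]-E[0];print(np.round(E,1),np.hypot(*v[:2]),np.arctan2(v[1],v[0]))
R=[P(191,456,30),P(355,451,30)];v=R[1]-R[0];print(np.round(R,1),np.hypot(*v[:2]),np.arctan2(v[1],v[0]))
print([ (np.arctan2(*( (P(*b,30)-P(*a,30))[[1,0]]))) for a,b in (((191,456),(166,0)),((355,451),(351,0)))])
```

```text
[[ 518.7 -202.2   89. ]
 [ 520.5 -247.9   89. ]
 [ 521.6 -293.4   89. ]]
len (92) 91.22029357948506 yaw 0.031666922075925884
[[ 497.5 -163.5  105. ]
 [ 537.8 -162.4  105. ]] 40.31667290146081 0.027781791563565996
[[ 484.6 -328.5   30. ]
 [ 560.3 -326.4   30. ]] 75.7301124896651 0.02749960579914623
[np.float64(1.6007686357283262), np.float64(1.600142249454423)]
```

```bash
python3 jog.py '[[28.5,2.5,10,0,0,-0.035],[28.5,2.5,27,0,0,0],[0,0,40,0,0,0],[0,0,40,0,0,0],[0,0,0,0,0,0]]'
python3 - <<'E'
from h import *
tool([518.8,-202,83])
E
```

```text
t: 4.12
ee_pos: [515.8, -196.0, 177.2]
orientation: [-2.175, -2.252, 0.007]
ft_force: [-1.1, 0.6, -0.1]
width: 87.6
grasp_force: 0.0
tool delta [-6.6  3.8 94.2] R [[-0.035, 0.999, -0.011], [0.999, 0.035, 0.005], [0.005, -0.011, -1.0]]
```

```bash
python3 jog.py '[[0,0,20,0,0,0],[0,0,20,0,0,0],[0,0,10,0,0,0],[0,0,0,0,0,0],[0,0,0,0,0,0]]'
python3 - <<'E'
from h import *
tool([518.8,-202,83])
E
```

```text
t: 4.53
ee_pos: [520.6, -199.6, 134.6]
orientation: [2.186, 2.256, 0.0]
ft_force: [0.2, -0.8, -0.5]
width: 87.9
grasp_force: 0.0
tool delta [-2.3 -1.9 51.6] R [[-0.032, 0.999, 0.0], [0.999, 0.032, -0.0], [-0.0, 0.0, -1.0]]
```

```bash
python3 jog.py '[[-2.3,-1.9,17,0,0,0.003],[0,0,17,0,0,0],[0,0,17.6,0,0,0],[0,0,0,0,0,0],[0,0,0,0,0,0]]'
python3 jog.py '[[0,0,0,0,0,0],[0,0,0,0,0,0],[0,0,0,0,0,0],[0,0,0,0,0,0],[0,0,0,0,0,0]]' 30
python3 jog.py '[[0,0,0,0,0,0],[0,0,0,0,0,0],[0,0,0,0,0,0]]'
```

```text
t: 4.95
ee_pos: [518.7, -202.4, 82.9]
orientation: [2.19, 2.252, 0.0]
ft_force: [0.2, 0.8, 0.1]
width: 87.7
grasp_force: 0.0
t: 5.37
ee_pos: [518.5, -202.4, 82.5]
orientation: [2.19, 2.252, 0.0]
ft_force: [0.5, 0.4, 0.2]
width: 57.8
grasp_force: 0.0
t: 5.62
ee_pos: [518.3, -202.3, 81.9]
orientation: [-2.19, -2.252, 0.0]
ft_force: [0.1, 0.6, 1.0]
width: 39.7
grasp_force: 30.0
```

```bash
python3 jog.py '[[0,0,-15,0,0,0],[0,0,-30,0,0,0],[0,0,-40,0,0,0],[0,0,-40,0,0,0],[0,0,0,0,0,0]]'
python3 jog.py '[[40,0,0,0,0,0.083],[40,0,0,0,0,0],[40,0,0,0,0,0],[40,0,0,0,0,0],[40,0,0,0,0,0]]' >/dev/null
python3 jog.py '[[40,0,0,0,0,0],[30,0,0,0,0,0],[0,0,0,0,0,0],[0,0,0,0,0,0],[0,0,0,0,0,0]]'
python3 - <<'E'
from h import *
tool([509.0,77.7,91])
w=im("wrist","w3")
E
```

```text
t: 6.03
ee_pos: [522.1, -203.8, 214.1]
orientation: [2.183, 2.245, 0.007]
ft_force: [1.2, -0.9, 0.6]
width: 39.5
grasp_force: 30.0
t: 6.87
ee_pos: [529.4, 67.1, 206.4]
orientation: [-2.281, -2.16, 0.001]
ft_force: [0.9, -0.4, -0.1]
width: 39.7
grasp_force: 30.0
tool delta [  9.5 -20.9 115.4] R [[0.054, 0.999, -0.001], [0.999, -0.054, -0.0], [-0.0, -0.001, -1.0]]
```

```bash
python3 jog.py '[[9.5,-20.9,0,0,0,0],[0,0,20,0,0,0],[0,0,22,0,0,0],[0,0,0,0,0,0],[0,0,0,0,0,0]]'
python3 - <<'E'
from h import *
tool([509.0,77.7,91])
w=im("wrist","w4")
i=cv2.imread("pics/w4.png");i=np.hstack([i[100:480,180:460]]);cv2.imwrite("pics/w4c.png",cv2.resize(i,(442,600)))
E
```

```text
t: 7.33
ee_pos: [508.8, 76.7, 164.3]
orientation: [-2.283, -2.156, 0.003]
ft_force: [0.2, 0.8, 0.4]
width: 40.1
grasp_force: 30.0
tool delta [ 1.   0.4 73.3] R [[0.057, 0.998, -0.003], [0.998, -0.057, -0.0], [-0.001, -0.003, -1.0]]
```

View pics/w4c.png

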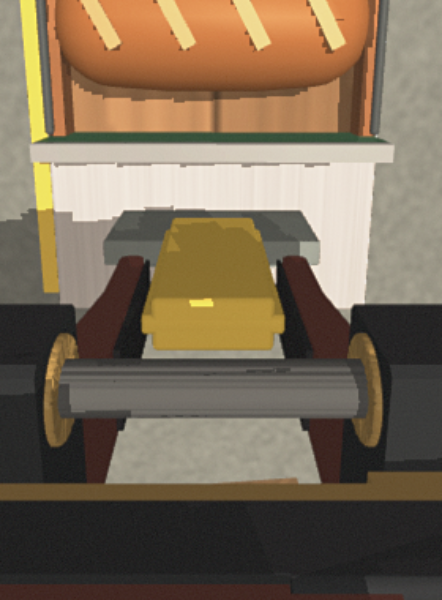

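The spacer is held upright. Its foot's +y edge is near (217,219) in the crop, just on the glass side of the bracket top; I'll check that numerically.

Run:
```python
from h import *
w=im("wrist")
for z in(85,86.5,88):print(onz(w,217/1.579+180,219/1.579+100,z).round(1))
for p in ((32,161),(393,161)):print("glass",onz(w,p[0]/1.579+180,p[1]/1.579+100,70).round(1))
for p in ((123,211),(304,211),(104,244),(319,240)):print("br",onz(w,p[0]/1.579+180,p[1]/1.579+100,70).round(1))
```

```text
[512.5  81.7  85. ]
[512.5  82.1  86.5]
[512.5  82.5  88. ]
glass [432.  108.8  70. ]
glass [591.8  99.8  70. ]
br [470.1  83.7  70. ]
br [552.   79.1  70. ]
br [459.8  68.5  70. ]
br [558.7  64.9  70. ]
```

```bash
python3 jog.py '[[3.8,0.6,0,0,0,0],[0,0,20,0,0,0],[0,0,24,0,0,0],[0,0,20,0,0,0],[0,0,0,0,0,0]]'
python3 jog.py '[[0,0,4,0,0,0],[0,0,2,0,0,0],[0,0,0,0,0,0],[0,0,0,0,0,0]]'
```

```text
t: 7.85
ee_pos: [508.8, 81.6, 98.8]
orientation: [-2.28, -2.158, 0.005]
ft_force: [-1.1, -0.4, -1.2]
width: 39.7
grasp_force: 30.0
t: 8.18
ee_pos: [511.0, 81.9, 95.9]
orientation: [2.281, 2.159, 0.002]
ft_force: [-0.2, -0.7, 0.4]
width: 39.4
grasp_force: 30.0
```

```bash
python3 jog.py '[[0,0,2,0,0,0],[0,0,1,0,0,0],[0,0,0,0,0,0],[0,0,0,0,0,0]]'
python3 jog.py '[[-2,0,0,0,0,0],[-1,0,0,0,0,0],[0,0,0,0,0,0],[0,0,0,0,0,0]]'
```

```text
t: 8.52
ee_pos: [510.3, 81.8, 92.0]
orientation: [2.282, 2.159, 0.0]
ft_force: [-0.1, 0.1, -0.2]
width: 39.9
grasp_force: 30.0
t: 8.85
ee_pos: [510.1, 78.6, 91.9]
orientation: [-2.282, -2.159, 0.0]
ft_force: [0.0, 0.6, -0.4]
width: 39.7
grasp_force: 30.0
```

```bash
python3 jog.py '[[-1,0,0,0,0,0],[0,0,0,0,0,0],[0,0,0,0,0,0]]'|grep -E 'ee|ft'
python3 jog.py '[[-1,0,0,0,0,0],[0,0,0,0,0,0],[0,0,0,0,0,0]]'|grep -E 'ee|ft'
python3 jog.py '[[-0.7,0,0,0,0,0],[0,0,0,0,0,0],[0,0,0,0,0,0]]'|grep -E 'ee|ft'
```

```text
ee_pos: [510.0, 77.7, 91.9]
ft_force: [0.3, 0.7, -1.2]
ee_pos: [510.0, 76.8, 91.9]
ft_force: [-0.0, 0.9, -0.6]
ee_pos: [510.0, 76.6, 91.9]
ft_force: [-1.0, 6.1, -0.5]
```

Contact with the bracket. I'll back off 1 mm and lower to the floor.

```bash
python3 jog.py '[[1.2,0,1,0,0,0],[0,0,0,0,0,0],[0,0,0,0,0,0]]'|grep -E 'ee|ft'
python3 jog.py '[[0,0,1,0,0,0],[0,0,0,0,0,0],[0,0,0,0,0,0]]'|grep -E 'ee|ft'
python3 jog.py '[[0,0,1,0,0,0],[0,0,0,0,0,0],[0,0,0,0,0,0]]'|grep -E 'ee|ft'
```

```text
ee_pos: [509.9, 77.1, 90.8]
ft_force: [-0.6, 0.2, -1.1]
ee_pos: [510.1, 77.1, 89.9]
ft_force: [-0.0, -0.6, 0.4]
ee_pos: [510.1, 77.2, 89.8]
ft_force: [-2.5, -0.9, 11.7]
```

```bash
python3 jog.py '[[0,0,-0.8,0,0,0],[0,0,0,0,0,0],[0,0,0,0,0,0]]'|grep -E 'ee|ft'
python3 jog.py '[[0,0,0,0,0,0],[0,0,0,0,0,0],[0,0,0,0,0,0],[0,0,0,0,0,0]]' 70|grep -E 'ee|ft|wid'
python3 jog.py '[[0,0,-10,0,0,0],[0,0,-25,0,0,0],[0,0,-38,0,0,0],[0,0,-38,0,0,0],[0,0,0,0,0,0]]'|grep -E 'ee|ft|wid'
python3 - <<'E'
from h import *
w=im("wrist","w5");s=im("side","s5")
i=w["img"][90:370,180:460,::-1];j=cv2.resize(s["img"][180:290,230:340,::-1],(400,400),interpolation=cv2.INTER_CUBIC)
cv2.imwrite("pics/w5c.png",np.hstack([cv2.resize(i,(400,400)),j]))
tool([517.65,-147,165])
E
```

```text
ee_pos: [510.2, 77.2, 89.8]
ft_force: [-1.0, -0.2, 4.7]
ee_pos: [509.9, 77.3, 89.5]
ft_force: [-0.5, 0.4, 0.0]
width: 62.8
ee_pos: [514.0, 77.8, 207.8]
ft_force: [1.1, -0.3, 0.5]
width: 70.0
tool delta [-223.7   18.7   37.7] R [[0.055, 0.998, 0.004], [0.998, -0.055, 0.001], [0.001, 0.004, -1.0]]
```

View pics/w5c.png

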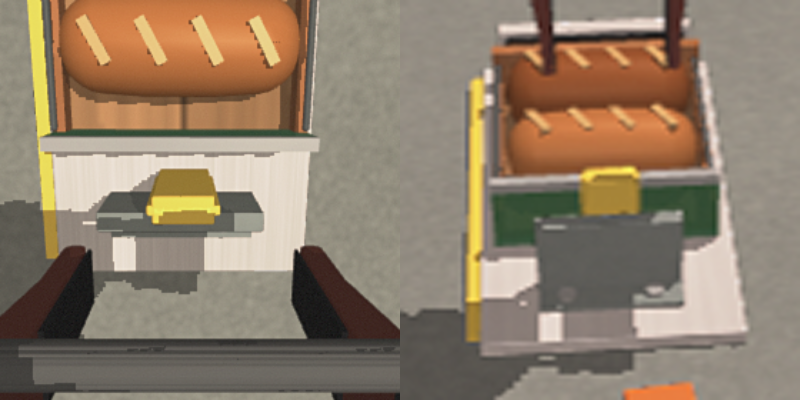

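The spacer stands upright against the bracket, at (183,210) in the left half. Now the wedge.

```bash
python3 jog.py '[[-38,0,0,0,0,-0.083],[-38,0,0,0,0,0],[-38,0,0,0,0,0],[-38,0,0,0,0,0],[-38,0,0,0,0,0]]' 80 >/dev/null
python3 jog.py '[[-30,0,10,0,0,0],[0,0,20,0,0,0],[0,0,20,0,0,0],[0,0,0,0,0,0],[0,0,0,0,0,0]]'
python3 - <<'E'
from h import *
w=im("wrist","w6"); tool([517.65,-147,84])
E
```

```text
t: 12.28
ee_pos: [511.4, -142.2, 148.9]
orientation: [-2.187, -2.249, 0.004]
ft_force: [0.3, 0.1, -0.2]
width: 79.8
grasp_force: 0.0
tool delta [-5.   5.3 66.1] R [[-0.028, 1.0, -0.002], [1.0, 0.028, 0.001], [0.001, -0.002, -1.0]]
```

```bash
python3 jog.py '[[-5,5.3,0,0,0,0],[0,0,25,0,0,0],[0,0,25,0,0,0],[0,0,14,0,0,0],[0,0,0,0,0,0]]'
python3 - <<'E'
from h import *
tool([517.65,-147,84])
E
```

```text
t: 12.75
ee_pos: [517.8, -147.0, 85.1]
orientation: [-2.187, -2.251, 0.002]
ft_force: [-0.4, 0.1, 0.0]
width: 79.9
grasp_force: 0.0
tool delta [-0.  -0.1  1.1] R [[-0.029, 1.0, -0.003], [1.0, 0.029, 0.001], [0.001, -0.003, -1.0]]
```

Well placed. I'll grip and lift in small steps, then check how the wedge sits in the hand.

```bash
python3 jog.py '[[0,0,0,0,0,0],[0,0,0,0,0,0],[0,0,0,0,0,0],[0,0,0,0,0,0],[0,0,0,0,0,0]]' 30 >/dev/null
python3 jog.py '[[0,0,0,0,0,0],[0,0,0,0,0,0],[0,0,0,0,0,0]]'
python3 jog.py '[[0,0,-15,0,0,0],[0,0,-30,0,0,0],[0,0,-38,0,0,0],[0,0,-38,0,0,0],[0,0,0,0,0,0]]'
python3 jog.py '[[40,0,0,0,0,0.083],[40,0,0,0,0,0],[40,0,0,0,0,0],[40,0,0,0,0,0],[40,0,0,0,0,0]]' >/dev/null
python3 jog.py '[[30,0,0,0,0,0],[0,0,0,0,0,0],[0,0,0,0,0,0]]'
python3 - <<'E'
from h import *
tool([510,104,190])
E
```

```text
t: 13.42
ee_pos: [518.7, -147.5, 87.1]
orientation: [2.19, 2.252, 0.0]
ft_force: [-0.8, 0.0, 3.4]
width: 40.0
grasp_force: 29.9
t: 13.83
ee_pos: [522.1, -148.6, 214.3]
orientation: [2.183, 2.245, 0.008]
ft_force: [1.0, 0.3, -0.7]
width: 40.0
grasp_force: 29.9
t: 14.5
ee_pos: [527.4, 83.6, 207.1]
orientation: [-2.278, -2.163, 0.001]
ft_force: [0.6, -0.0, -0.5]
width: 39.9
grasp_force: 29.9
tool delta [ 19.5 -18.4  17.1] R [[0.052, 0.999, -0.001], [0.999, -0.052, -0.0], [-0.0, -0.001, -1.0]]
```

```bash
python3 jog.py '[[19,-18.4,5,0,0,0],[0,0,10,0,0,-0.002],[0,0,0,0,0,0],[0,0,0,0,0,0],[0,0,0,0,0,0]]'
python3 - <<'E'
from h import *
w=im("wrist","w7");s=im("side","s7")
i=w["img"][90:370,180:460,::-1];j=cv2.resize(s["img"][180:290,230:340,::-1],(400,400),interpolation=cv2.INTER_CUBIC)
cv2.imwrite("pics/w7c.png",np.hstack([cv2.resize(i,(400,400)),j]))
e=ctrl.get_obs()["ee_pos"];print(e)
q=[[e[0]+dx,e[1]-15.5+dy,e[2]-83+h] for dx,dy,h in((-20,0,0),(20,0,0),(-20,4,0),(20,4,0),(-20,32,56),(20,32,56))]
print(((proj(w,q)-[180,90])*400/280).round())
E
```

```text
t: 14.92
ee_pos: [511.0, 101.2, 192.7]
orientation: [2.281, 2.16, -0.0]
ft_force: [0.6, 0.1, -1.7]
width: 39.9
grasp_force: 29.9
[511.13352022 101.41298835 193.00147621]
[[152. 253.]
 [234. 249.]
 [151. 245.]
 [234. 241.]
 [133. 223.]
 [244. 217.]]
```

View pics/w7c.png

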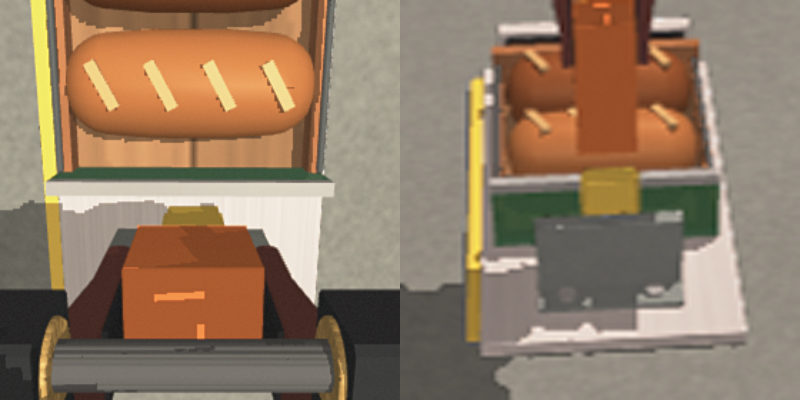

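The wedge hangs upright, with the slant's top edge at row 226 in the left half against about 220 predicted. So the wedge sits about 1.5 mm further towards -y than I assumed. I'll shift 3 mm towards the glass and lower it.

```bash
python3 jog.py '[[3.2,0,0,0,0,0],[0,0,15,0,0,0],[0,0,15,0,0,0],[0,0,12,0,0,0],[0,0,0,0,0,0]]'|grep -E 'ee|ft'
python3 jog.py '[[0,0,0,0,0,0],[0,0,0,0,0,0]]'
```

```text
ee_pos: [509.5, 105.1, 148.9]
ft_force: [-0.5, -0.1, -1.0]
t: 15.6
ee_pos: [511.2, 105.5, 151.3]
orientation: [2.279, 2.161, 0.001]
ft_force: [-0.1, -0.5, -0.9]
width: 40.2
grasp_force: 29.9
```

```bash
python3 jog.py '[[-0.7,0,5,0,0,0],[0,0,5,0,0,0],[0,0,0,0,0,0],[0,0,0,0,0,0]]'|grep -E 'ee|ft'
python3 jog.py '[[-1,0,0,0,0,0],[0,0,0,0,0,0],[0,0,0,0,0,0]]'|grep -E 'ee|ft'
python3 jog.py '[[-1,0,0,0,0,0],[0,0,0,0,0,0],[0,0,0,0,0,0]]'|grep -E 'ee|ft'
```

```text
ee_pos: [510.4, 104.7, 140.5]
ft_force: [-0.2, -0.5, -0.8]
ee_pos: [510.7, 103.7, 140.8]
ft_force: [-0.1, -0.3, -0.1]
ee_pos: [510.5, 102.7, 140.7]
ft_force: [0.3, 1.0, -0.6]
```

```bash
python3 jog.py '[[-0.7,0,0,0,0,0],[0,0,0,0,0,0],[0,0,0,0,0,0]]'|grep -E 'ee|ft'
python3 jog.py '[[-0.7,0,0,0,0,0],[0,0,0,0,0,0],[0,0,0,0,0,0]]'|grep -E 'ee|ft'
```

```text
ee_pos: [510.5, 102.2, 140.7]
ft_force: [0.2, 1.4, -0.3]
ee_pos: [510.3, 101.6, 140.7]
ft_force: [-1.0, 4.0, 0.7]
```

```bash
python3 jog.py '[[0.4,0,5,0,0,0],[0,0,5,0,0,0],[0,0,4,0,0,0],[0,0,0,0,0,0],[0,0,0,0,0,0]]'|grep -E 'ee|ft'
python3 jog.py '[[0,0,2,0,0,0],[0,0,2,0,0,0],[0,0,0,0,0,0],[0,0,0,0,0,0]]'|grep -E 'ee|ft'
python3 jog.py '[[0,0,1.5,0,0,0],[0,0,1.5,0,0,0],[0,0,0,0,0,0],[0,0,0,0,0,0]]'|grep -E 'ee|ft'
```

```text
ee_pos: [510.1, 101.7, 126.0]
ft_force: [-0.4, 3.0, -2.5]
ee_pos: [510.4, 101.7, 122.6]
ft_force: [0.8, 2.8, -1.2]
ee_pos: [510.6, 101.7, 119.6]
ft_force: [0.3, 1.3, -1.5]
```

```bash
python3 jog.py '[[0,0,1.5,0,0,0],[0,0,0.5,0,0,0],[0,0,0,0,0,0],[0,0,0,0,0,0]]'|grep -E 'ee|ft'
python3 jog.py '[[0,0,1,0,0,0],[0,0,0.5,0,0,0],[0,0,0,0,0,0],[0,0,0,0,0,0]]'|grep -E 'ee|ft'
python3 jog.py '[[0,0,1,0,0,0],[0,0,0.5,0,0,0],[0,0,0,0,0,0],[0,0,0,0,0,0]]'|grep -E 'ee|ft'
```

```text
ee_pos: [510.4, 101.7, 117.6]
ft_force: [1.1, 2.9, -0.2]
ee_pos: [510.4, 101.7, 116.1]
ft_force: [-0.1, 2.9, -0.1]
ee_pos: [510.4, 101.7, 114.6]
ft_force: [0.5, 3.6, -0.5]
```

```bash
python3 jog.py '[[0,0,1,0,0,0],[0,0,0.5,0,0,0],[0,0,0,0,0,0],[0,0,0,0,0,0]]'|grep -E 'ee|ft'
python3 jog.py '[[0,0,1,0,0,0],[0,0,0.5,0,0,0],[0,0,0,0,0,0],[0,0,0,0,0,0]]'|grep -E 'ee|ft'
python3 jog.py '[[0,0,1,0,0,0],[0,0,0,0,0,0],[0,0,0,0,0,0]]'|grep -E 'ee|ft'
python3 jog.py '[[0,0,1,0,0,0],[0,0,0,0,0,0],[0,0,0,0,0,0]]'|grep -E 'ee|ft'
```

```text
ee_pos: [510.4, 101.7, 113.1]
ft_force: [-0.1, 1.7, 1.4]
ee_pos: [510.6, 101.6, 112.5]
ft_force: [-1.4, -0.2, 10.7]
ee_pos: [510.7, 101.3, 111.9]
ft_force: [-2.6, -0.8, 15.6]
ee_pos: [510.9, 101.1, 111.3]
ft_force: [-4.3, -3.6, 20.1]
```

Run:
```python
from h import *
w=im("wrist","w8");s=im("side","s8")
cv2.imwrite("pics/w8c.png",cv2.resize(w["img"][200:400,170:470,::-1],(798,532),interpolation=cv2.INTER_CUBIC))
print((-w["R"].T@w["t"]).round(1))
print("pred glass short/home",((proj(w,[[431.3,108.2,70],[590.7,99.7,70],[431.5,111.9,70],[590.9,103.4,70]])-[170,200])*2.66).round())
# fixed-camera comparison: drawer shift along station y between s5 and now
a=cv2.cvtColor(cv2.imread("pics/s5.png"),6).astype(np.float32);b=cv2.cvtColor(cv2.imread("pics/s8.png"),6).astype(np.float32)
for n,(x0,x1,y0,y1) in dict(drawer_l=(253,275,196,250),drawer_r=(298,324,196,250),plate=(249,325,252,276)).items():
    print(n,cv2.phaseCorrelate(a[y0:y1,x0:x1].copy(),b[y0:y1,x0:x1].copy()))
print("px per 4mm",proj(s,[[505,108,70],[505,112,70]]))
```

```text
[514.7 168.  256.3]
pred glass short/home [[  6. 160.]
 [755. 160.]
 [  5. 144.]
 [757. 144.]]
drawer_l ((-0.05236545964213413, -0.8190298057317946), 0.8204699401502256)
drawer_r ((0.26752060006793776, -0.816544428653156), 0.6271967305731544)
plate ((0.05664872497388984, 0.1289677648841554), 0.6885449518760045)
px per 4mm [[284.27285452 228.37902526]
 [284.11372583 227.40064676]]
```

View pics/w8c.png

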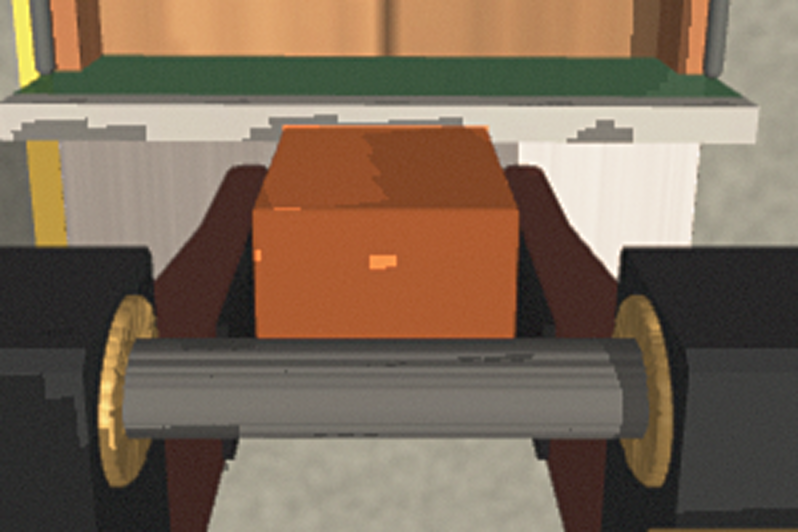

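The glass edge is at row 142 (home predicted 144, short of home 160), and the side camera shows a shift of about 3.5 mm, so the drawer is home. I'll balance the sideways force.

```bash
python3 jog.py '[[-0.5,0,0.3,0,0,0],[0,0,0,0,0,0],[0,0,0,0,0,0]]'|grep -E 'ee|ft'
python3 jog.py '[[0,0,0,0,0,0],[0,0,0,0,0,0],[0,0,0,0,0,0],[0,0,0,0,0,0]]'
```

```text
ee_pos: [510.9, 100.8, 111.0]
ft_force: [-4.2, -2.4, 20.4]
t: 20.87
ee_pos: [510.9, 100.7, 111.0]
orientation: [2.279, 2.161, 0.001]
ft_force: [-3.4, -3.5, 19.5]
width: 39.8
grasp_force: 30.0
```

```bash
python3 jog.py '[[-0.6,0,0.5,0,0,0],[0,0,0,0,0,0],[0,0,0,0,0,0]]'|grep -E 'ee|ft'
python3 jog.py '[[0,0,0,0,0,0],[0,0,0,0,0,0],[0,0,0,0,0,0],[0,0,0,0,0,0],[0,0,0,0,0,0]]'
```

```text
ee_pos: [511.1, 100.2, 110.4]
ft_force: [-2.5, -1.9, 18.3]
t: 21.53
ee_pos: [511.1, 100.3, 110.4]
orientation: [2.279, 2.161, 0.001]
ft_force: [-4.0, -2.1, 18.5]
width: 40.0
grasp_force: 30.0
```

```bash
python3 jog.py '[[-0.3,0,0.6,0,0,0],[0,0,0,0,0,0],[0,0,0,0,0,0],[0,0,0,0,0,0],[0,0,0,0,0,0]]'|grep -E 'ee|ft'
python3 - <<'E'
from h import *
w=im("wrist","w9");s=im("side","s9")
a=cv2.cvtColor(cv2.imread("pics/s5.png"),6).astype(np.float32);b=cv2.cvtColor(cv2.imread("pics/s9.png"),6).astype(np.float32)
print(cv2.phaseCorrelate(a[196:250,253:275].copy(),b[196:250,253:275].copy()))
cv2.imwrite("pics/w9c.png",np.hstack([cv2.resize(s["img"][180:280,240:340,::-1],(500,500),interpolation=cv2.INTER_CUBIC)]))
E
```

```text
ee_pos: [511.2, 100.0, 110.0]
ft_force: [-3.1, -1.7, 19.9]
((0.04204209729925523, -0.740219153604226), 0.8003791533870461)
```

View pics/w9c.png

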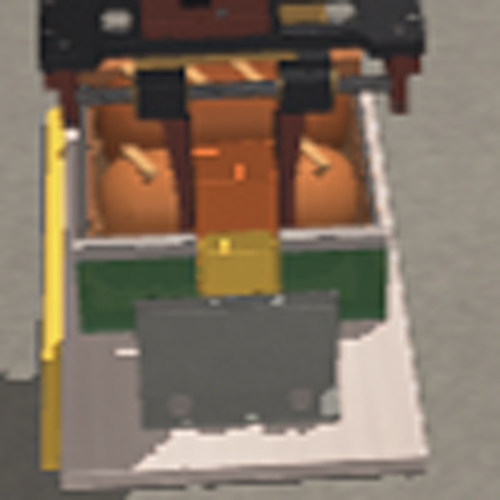

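The picture shows the spacer upright at (240,262) with the wedge behind it at (237,190), and the drawer home. I'm handing in.

```bash
python3 -c "
from workcell import ctrl
print(ctrl.close_job())"
```

```text
the job is handed in; nothing more can be done
None
```

I handed the job in without seeing the verdict: one spacer stands in the gap against the bracket, the cameras show the drawer home, and the gripper still holds the wedge, pressing it down with about 20 N.

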